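# Fetch the tasting slate off the marble step

## Task

Slide the long, narrow slate strip across the marble step, without lifting it, until about a third of its length stands out over the step's front edge (the edge towards the robot). Then grip it by the part that stands out, carry it over and lay it flat on the bottom of the copper tray. Do not let it fall onto the counter, and leave the square slate on the step where it lies.

Things in the scene. Friction and masses are not known exactly. Their poses are not given: they have to be found in the camera images.
- slate: Long narrow strip of dark slate, 150 (its x) by 50 (its y) by 5 mm thick, 0.1 kg, loose, flat on the marble step. Origin: centre of its underside. Its x points away from the robot within 0.3 rad; its near (-x) end starts 20 to 75 mm inside the front edge. It slides when pushed at its far end. The square slate and an 80 mm wide, 30 mm high dish share the step, in any order, about 115 mm apart.
- step_edge (a point): Middle of the top front edge of the marble-topped step, a fixed block 230 mm deep, 360 mm wide, 70 mm high on the counter (height 0). The point is level with the step's top. x points away from the robot, across the step, square to the front edge; y along the edge; z up. The front face drops straight to the counter and nothing stands before it.
- tray_in (a point): Centre of the inner floor of an open copper tray, fixed on the counter to the left (+y) of the step. Outside 240 (x) by 150 (y) by 18 mm high; walls and floor 4 mm thick, so 232 by 142 mm and 14 mm deep inside. Its long side is its x, which points away from the robot within 0.3 rad.
- tile: Square slate, 85 by 85 mm, 5 mm thick, loose, lying flat on the same marble step; not to be moved. Origin at the centre of its underside.
Things that resemble listed ones, but are neither listed nor needed, are in the scene too. Leave any brown or yellow look-alike of the slate alone.

How it is judged:
By the outcome, as a careful person would: the job done as asked, in the order asked, and still so for the second after the job is handed in, with the robot touching nothing.
It also fails if it takes over 67 s, if anything falls off the work surface, if the arm or the gripper's body presses on something with over 40 N, if the wrist force passes 120 N, or if a joint passes its speed limit or range.

## Robot

A 7-joint arm with a two-finger parallel gripper is mounted at the origin on the work surface. World frame = base frame: x ahead of the robot, y to its left, z up, the work surface at z = 0. Lengths are in m, angles in rad, forces in N, time in s.
With the tool pointing down it reaches from about 0.425 to 0.875 m from the base axis. Payload 8.4 kg.
Tool frame: the origin (TCP) lies midway between the tips of the shut fingers; the grasp point (between the pads) lies 19 mm behind it (arm.grasp_offset is the distance from the TCP to the grasp point, in m); z points along the fingers, x is the direction in which the jaws open and shut, and the axes are right-handed (so a half turn about z gives the same grasp; the last joint's range is limited). The gripper opens to 87 mm and grips with 3 to 60 N. Pads are 19 mm wide; open, the fingers measure 117 mm over their backs; the gripper's body (75 mm by 190 mm) begins 51 mm behind the grasp point.
Start: joints at [-1.232, 0.333, 0.04, 1.465, -0.013, 1.343, -0.059], TCP at [0.276, 0.589, 0.223] pointing down, gripper open.
Joint ranges: [-2.58, 2.58], [-0.38, 2.09], [-1.3, 1.39], [0.25, 2.4], [-1.5, 4.64], [0.08, 2.09], [-2.65, 2.65]. Speed limits (rad/s): [2.22, 2.22, 2.79, 2.79, 3.14, 3.14, 3.14].

## Interface

Orientations are given as [roll, pitch, yaw] about the fixed x, y, z axes, in that order (R = Rz(yaw) Ry(pitch) Rx(roll)).
In Python, from station import arm gives the robot as it stands. The module is installed in compiled form; this text tells all that it offers.
- The arm moves only by the tool send_rows, never from a script. Its argument "steps" is a list of rows, each an object with "jaw": the finger opening in mm, from 0 to 87; "slide": the shift along the tool's x, y, z in mm, a list of three; "turn": the turn, a rotation vector about the tool's x, y, z in rad, a list of three. In form: [{"jaw": jaw, "slide": [x, y, z], "turn": [ax, ay, az]}, ...]. A call has 1 to 8 rows; each row shifts and turns the commanded pose from where the row before left it, along the tool's axes as they then stand; what a row does not reach is not made up. A row lasts 1/12 s, in which the tool goes at most 41.7 mm and 7.16 degrees, less where a joint would pass 70% of its speed; a pose out of reach is approached as far as the arm can. A call with a gripper value outside its range is refused whole. The fingers move at their own pace and stop on an object; the grip force is fixed at half the most. Time passes only in rows, so rows that do not move let the fingers close. It gives the time, the measured TCP pose, the force and the opening at its end, in the units of the state.
- arm.get_obs(): the state, without advancing time (a new reading comes with each control period).
- arm.snapshot(name): name is "scene" or "top" or "wrist"; returns the picture (400x640x3 uint8, blue, green, red); there is no depth.
- arm.camera_info(name): a dict with "vertical_fov" (degrees; the focal length in pixels is half the picture's height over the tangent of half this angle, whatever the lens; pixels are square), "cx", "cy" (the principal point, pixels), "R" (3x3) and "t" (3): a world point X has camera coordinates R X + t; the wrist camera has in their place "mount" (4x4, takes a point from camera to tool coordinates, whose origin is the TCP and whose axes are the tool frame's). Camera axes: x right, y down, z forward; pixel columns grow to the right and rows downward; lengths in m; the calibration is good to about 2 mm. A picture is of the moment at which its call begins: read the wrist's pose just before it. camera_info takes no time and is no camera call.
- arm.close_job(): hands the job in, once; it reports no verdict.
The state is a dict: "t": time; "joint_positions": joint angles; "qd": joint speeds; "joint_torque": joint torques, N m; "tool_pos": TCP position; "orientation": TCP orientation; "wrist_force": force on the tool from outside, world axes, zero at the start; "wrist_torque": the same for the moment, N m; "finger_gap": finger opening in m.
Only numpy, scipy, OpenCV 4.12 (cv2) and the standard library are available. Lean on these libraries where they do the work, as an engineer would, in place of code of your own. Each camera call takes 0.05 s, during which the arm holds its last target.

## Working session

There is one attempt and no reset: what is moved stays moved. The work goes in short steps, Python scripts to look and compute and a tool call to move; the robot and the scene stay as the last step left them, time stands still between calls to the robot, and variables do not carry over. Pictures are saved under pics/ and viewed, and the job is handed in when it is done.

Besides the shell and the picture viewer there is one more tool, called after "Request:" as name(argument=value, ...) on one line, values as JSON. send_rows: Moves the arm, as the interface text tells. Its arguments: {"type":"object","properties":{"steps":{"type":"array"}},"required":["steps"]}

```bash
mkdir -p pics; ls
python3 - <<'E'
from station import arm
import cv2
o=arm.get_obs()
for k,v in o.items(): print(k,v)
print(arm.grasp_offset)
for n in("scene","top"):
    cv2.imwrite(f"pics/{n}0.png",arm.snapshot(n)); print(n,arm.camera_info(n))
print(arm.camera_info("wrist"))
E
```

```text
pics
t 0.0
joint_positions [-1.23222409  0.33391177  0.03985226  1.46628552 -0.01339418  1.34328511
 -0.0585043 ]
qd [-1.68855786e-03  1.07163801e-03  2.31170503e-04  1.29538606e-03
 -1.85824395e-03 -2.81012122e-05  9.55771209e-04]
joint_torque [-1.01517890e-03 -6.56355715e+01  1.33473381e+00 -4.03815293e+01
 -5.97359100e-02  4.47476737e-02  1.49700286e-04]
tool_pos [0.27536646 0.58826815 0.22165144]
orientation [3.14148366e+00 1.62037990e-03 1.13302396e+00]
wrist_force [ 0.11536556 -0.99531207 -0.47234646]
wrist_torque [ 0.00365367 -0.00038833 -0.0449825 ]
finger_gap 0.08688912603027509
0.0187
scene {'vertical_fov': 55.22712168779567, 'cx': 325.2834657138142, 'cy': 190.4901879175434, 'R': array([[-0.60811298,  0.79380418, -0.00857498],
       [ 0.60408102,  0.45570867, -0.65377039],
       [-0.51505798, -0.40274625, -0.7566444 ]]), 't': array([ 0.24773747, -0.2069722 ,  1.20822305])}
top {'vertical_fov': 43.02470255249712, 'cx': 311.35063349536557, 'cy': 201.20183711652945, 'R': array([[-0.00681595, -0.9998965 ,  0.01267048],
       [-0.99559104,  0.0056001 , -0.0936329 ],
       [ 0.09355225, -0.01325282, -0.99552616]]), 't': array([0.00301077, 0.42362125, 1.26231193])}
{'vertical_fov': 59.46912742157407, 'cx': 317.4703455695637, 'cy': 206.00306594045043, 'mount': array([[ 9.99999914e-01,  4.14275682e-04, -3.09936366e-05,
         7.84315242e-04],
       [-3.86067768e-04,  9.54274480e-01,  2.98931544e-01,
        -8.25388670e-02],
       [ 1.53416506e-04, -2.98931506e-01,  9.54274557e-01,
        -1.62369243e-01],
       [ 0.00000000e+00,  0.00000000e+00,  0.00000000e+00,
         1.00000000e+00]])}
```

View pics/top0.png

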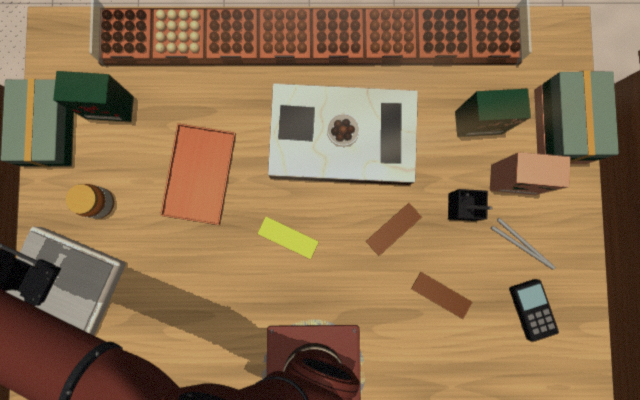

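View pics/scene0.png

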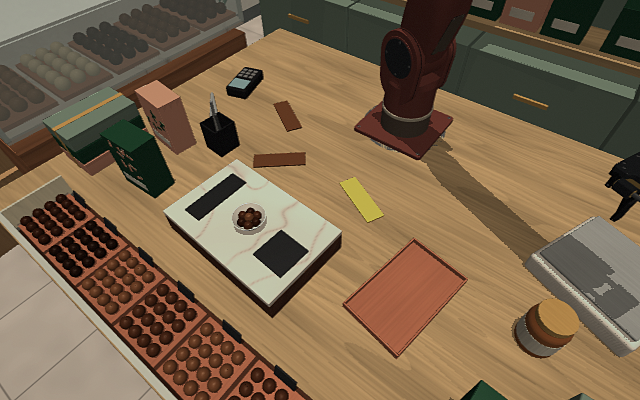

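The top view shows the marble step at (343,133). On it are the dark long strip at (391,133), the square slate at (296,123) and the dish with truffles at (343,130). The copper tray is at (199,174). The brown strips (394,229), (442,295) and the yellow one (288,237) on the counter are look-alikes. The dark 3:1 strip on the marble is the one that fits. Next I'll measure and take an enlarged crop.

```bash
cat > h.py <<'E'
import numpy as np, cv2
from station import arm
def K(ci): return 200/np.tan(np.radians(ci["vertical_fov"])/2)
def ray(name,uv,z):
    ci=arm.camera_info(name); f=K(ci); R=np.array(ci["R"]); t=np.array(ci["t"])
    c=-R.T@t; out=[]
    for u,v in np.atleast_2d(uv):
        d=R.T@np.array([(u-ci["cx"])/f,(v-ci["cy"])/f,1]); out.append(c+d*(z-c[2])/d[2])
    return np.array(out)
def wray(T,uv,z):
    ci=arm.camera_info("wrist"); f=K(ci); M=T@np.array(ci["mount"]); c=M[:3,3]; out=[]
    for u,v in np.atleast_2d(uv):
        d=M[:3,:3]@np.array([(u-ci["cx"])/f,(v-ci["cy"])/f,1]); out.append(c+d*(z-c[2])/d[2])
    return np.array(out)
def Tool(o):
    from scipy.spatial.transform import Rotation as Ro
    T=np.eye(4); T[:3,:3]=Ro.from_euler("xyz",o["orientation"]).as_matrix(); T[:3,3]=o["tool_pos"]; return T
def rect(P):
    (c,s,a)=cv2.minAreaRect((P[:,:2]*1000).astype(np.float32)); b=cv2.boxPoints((c,s,a))
    e=b[1]-b[0]; e2=b[2]-b[1]
    L=e if np.linalg.norm(e)>np.linalg.norm(e2) else e2
    if L[0]<0:L=-L
    return np.round(c,1),np.round(s,1),round(float(np.arctan2(L[1],L[0])),3),np.round(b,1)
E
python3 - <<'E'
from h import *
im=cv2.imread("pics/top0.png"); hsv=cv2.cvtColor(im,cv2.COLOR_BGR2HSV)
def cnts(m,box,amin):
    mm=np.zeros_like(m); x0,y0,x1,y1=box; mm[y0:y1,x0:x1]=m[y0:y1,x0:x1]
    c,_=cv2.findContours(mm,cv2.RETR_EXTERNAL,cv2.CHAIN_APPROX_NONE)
    return [k for k in c if cv2.contourArea(k)>amin]
dark=(hsv[...,2]<90).astype(np.uint8)
for k in cnts(dark,(275,92,412,172),400):
    print("dark",cv2.boundingRect(k),rect(ray("top",k[:,0,:],.075)))
tr=((hsv[...,0]<12)&(hsv[...,1]>110)&(hsv[...,2]>110)).astype(np.uint8)
for k in cnts(tr,(140,110,255,240),2000):
    print("tray",cv2.boundingRect(k),rect(ray("top",k[:,0,:],.018)))
mb=((hsv[...,1]<50)&(hsv[...,2]>150)).astype(np.uint8)
for k in cnts(mb,(255,75,430,195),2000):
    print("step",cv2.boundingRect(k),rect(ray("top",k[:,0,:],.07)))
cv2.imwrite("pics/crop0.png",cv2.resize(im[75:195,150:430],None,fx=2.8,fy=2.8,interpolation=cv2.INTER_CUBIC))
E
```

```text
dark (279, 106, 35, 34) (array([612.3,  37.2]), array([80.5, 81.3]), -0.062, array([[ 5.692e+02, -4.000e-01],
       [ 6.504e+02, -5.500e+00],
       [ 6.554e+02,  7.480e+01],
       [ 5.742e+02,  7.990e+01]], dtype=float32))
dark (381, 104, 20, 37) (array([ 613.1, -194.9]), array([47., 91.]), -0.02, array([[ 567.2, -217.5],
       [ 658.1, -219.3],
       [ 659.1, -172.3],
       [ 568.1, -170.6]], dtype=float32))
tray (162, 124, 73, 101) (array([496.6, 288.2]), array([149.3, 238.4]), -0.162, array([[366.9, 233.7],
       [602.2, 195.3],
       [626.2, 342.6],
       [390.9, 381. ]], dtype=float32))
step (269, 84, 148, 98) (array([589.2, -78.6]), array([357.8, 229.1]), 1.517, array([[ 465.2, -251. ],
       [ 693.9, -263.4],
       [ 713.2,   93.9],
       [ 484.4,  106.2]], dtype=float32))
```

View pics/crop0.png

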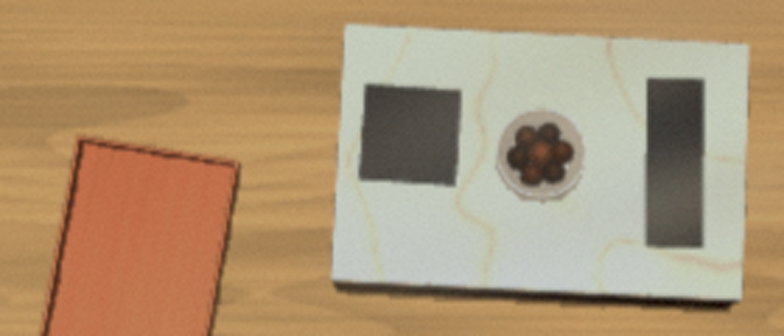

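The crop confirms the choice. The dark 3:1 strip is at crop (675,162), the square at (410,135) and the dish between them at (540,155). My threshold cut the strip's shiny half, so I'm refining it.

Run:
```python
from h import *
im=cv2.imread("pics/top0.png"); hsv=cv2.cvtColor(im,cv2.COLOR_BGR2HSV)
for th in (130,150):
    m=np.zeros((400,640),np.uint8); m[95:172,370:410]=(hsv[95:172,370:410,2]<th)
    c,_=cv2.findContours(m,0,1); k=max(c,key=cv2.contourArea)
    print(cv2.boundingRect(k),rect(ray("top",k[:,0,:],.075)))
im=cv2.imread("pics/scene0.png"); hsv=cv2.cvtColor(im,cv2.COLOR_BGR2HSV)
m=np.zeros((400,640),np.uint8); m[168:225,180:248]=(hsv[168:225,180:248,2]<110)
c,_=cv2.findContours(m,0,1); k=max(c,key=cv2.contourArea)
print("scene",cv2.boundingRect(k),rect(ray("scene",k[:,0,:],.075)))
```

```text
(381, 103, 20, 60) (array([ 587.1, -194.4]), array([ 47. , 148.1]), -0.02, array([[ 512.6, -216.4],
       [ 660.7, -219.4],
       [ 661.6, -172.4],
       [ 513.6, -169.5]], dtype=float32))
(380, 103, 22, 61) (array([ 585.9, -194.3]), array([ 51.7, 150.6]), -0.023, array([[ 510.1, -218.3],
       [ 660.6, -221.8],
       [ 661.8, -170.2],
       [ 511.3, -166.7]], dtype=float32))
scene (185, 173, 61, 48) (array([ 588.8, -193.8]), array([ 53.2, 150.7]), -0.018, array([[ 513. , -219.1],
       [ 663.7, -221.8],
       [ 664.7, -168.6],
       [ 514. , -165.9]], dtype=float32))
```

Request:
send_rows(steps=[{"jaw": 15,"slide": [0,0,0],"turn": [0,0,-0.1]},{"jaw": 15,"slide": [0,0,0],"turn": [0,0,-0.1]},{"jaw": 15,"slide": [0,0,0],"turn": [0,0,-0.1]},{"jaw": 15,"slide": [0,0,0],"turn": [0,0,-0.1]},{"jaw": 15,"slide": [0,0,0],"turn": [0,0,-0.018]}])

```text
t: 0.52
tool_pos: [0.2755, 0.5884, 0.222]
orientation: [-3.141, 0.001, 1.556]
wrist_force: [0.1, -0.5, -0.0]
finger_gap: 0.0615
```

```bash
cat >> h.py <<'E'
def go(x,y,z,yaw=None):
    o=arm.get_obs(); T=Tool(o); d=T[:3,:3].T@(np.array([x,y,z])-T[:3,3])*1000
    print("t",round(o["t"],2),"pos",np.round(o["tool_pos"],4),"rpy",np.round(o["orientation"],4),"F",np.round(o["wrist_force"],1),"gap",round(o["finger_gap"],4),"j",np.round(o["joint_positions"],2))
    print("slide",np.round(d,1), "turn az", None if yaw is None else round(o["orientation"][2]-yaw,4))
E
python3 -c "
from h import *
go(.692,-.197,.2,1.551)"
```

```text
t 0.52 pos [0.2755 0.5884 0.222 ] rpy [-3.1412e+00  9.0000e-04  1.5558e+00] F [ 0.1 -0.5 -0. ] gap 0.0615 j [-1.19  0.33 -0.02  1.46  0.01  1.34  0.35]
slide [-779.   428.2   22.6] turn az 0.0048
```

Request:
send_rows(steps=[{"jaw": 15,"slide": [-32,17.5,0],"turn": [0,0,0]},{"jaw": 15,"slide": [-32,17.5,0],"turn": [0,0,0]},{"jaw": 15,"slide": [-32,17.5,0],"turn": [0,0,0]},{"jaw": 15,"slide": [-32,17.5,0],"turn": [0,0,0]},{"jaw": 15,"slide": [-32,17.5,0],"turn": [0,0,0]},{"jaw": 15,"slide": [-32,17.5,0],"turn": [0,0,0]},{"jaw": 15,"slide": [-32,17.5,0],"turn": [0,0,0]},{"jaw": 15,"slide": [-32,17.5,0],"turn": [0,0,0]}])

```text
t: 1.18
tool_pos: [0.4109, 0.3281, 0.2225]
orientation: [-3.141, -0.0, 1.548]
wrist_force: [1.4, -0.3, 0.5]
finger_gap: 0.0165
```

Request:
send_rows(steps=[{"jaw": 15,"slide": [-32,17.5,0],"turn": [0,0,0]},{"jaw": 15,"slide": [-32,17.5,0],"turn": [0,0,0]},{"jaw": 15,"slide": [-32,17.5,0],"turn": [0,0,0]},{"jaw": 15,"slide": [-32,17.5,0],"turn": [0,0,0]},{"jaw": 15,"slide": [-32,17.5,0],"turn": [0,0,0]},{"jaw": 15,"slide": [-32,17.5,0],"turn": [0,0,0]},{"jaw": 15,"slide": [-32,17.5,0],"turn": [0,0,0]},{"jaw": 15,"slide": [-32,17.5,0],"turn": [0,0,0]}])

```text
t: 1.85
tool_pos: [0.5458, 0.0694, 0.2226]
orientation: [3.142, -0.0, 1.548]
wrist_force: [0.5, 0.6, -0.3]
finger_gap: 0.015
```

```bash
python3 -c "
from h import *
go(.692,-.197,.2,1.551)"
```

```text
t 1.85 pos [0.5458 0.0694 0.2226] rpy [ 3.1416e+00 -2.0000e-04  1.5482e+00] F [ 0.5  0.6 -0.3] gap 0.015 j [-0.57  0.13  0.4   1.73 -0.05  1.3   1.39]
slide [-263.1  152.2   22.6] turn az -0.0028
```

Request:
send_rows(steps=[{"jaw": 15,"slide": [-33,19,0],"turn": [0,0,0]},{"jaw": 15,"slide": [-33,19,0],"turn": [0,0,0]},{"jaw": 15,"slide": [-33,19,0],"turn": [0,0,0]},{"jaw": 15,"slide": [-33,19,0],"turn": [0,0,0]},{"jaw": 15,"slide": [-33,19,0],"turn": [0,0,0]},{"jaw": 15,"slide": [-33,19,0],"turn": [0,0,0]},{"jaw": 15,"slide": [-33,19,0],"turn": [0,0,0]},{"jaw": 15,"slide": [-29,19,0],"turn": [0,0,-0.003]}])

```text
t: 2.52
tool_pos: [0.6925, -0.1941, 0.2222]
orientation: [-3.141, 0.0, 1.551]
wrist_force: [0.3, 1.3, 0.7]
finger_gap: 0.0151
```

Request:
send_rows(steps=[{"jaw": 15,"slide": [0,0,0],"turn": [0,0,0]},{"jaw": 15,"slide": [0,0,0],"turn": [0,0,0]}])

```text
t: 2.68
tool_pos: [0.6918, -0.1944, 0.2212]
orientation: [-3.14, 0.001, 1.548]
wrist_force: [-0.1, 0.6, 0.2]
finger_gap: 0.0153
```

```bash
python3 -c "
from h import *
go(.688,-.196,.072,1.551)
T=Tool(arm.get_obs())
cv2.imwrite('pics/w1.png',arm.snapshot('wrist'));cv2.imwrite('pics/s1.png',arm.snapshot('scene'))"
```

```text
t 2.68 pos [ 0.6918 -0.1944  0.2212] rpy [-3.1395e+00  1.3000e-03  1.5481e+00] F [-0.1  0.6  0.2] gap 0.0153 j [-0.13  0.52  0.53  1.29 -0.25  1.4   1.93]
slide [ -1.5  -3.5 149.2] turn az -0.0029
```

View pics/w1.png

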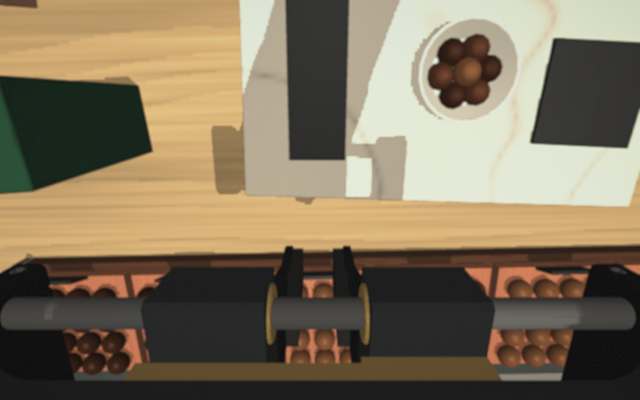

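View pics/s1.png

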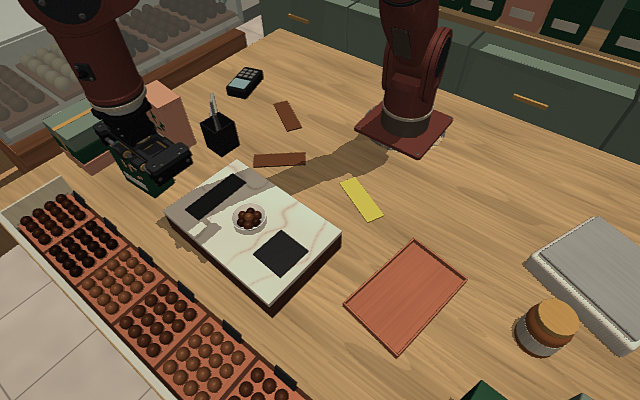

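```bash
python3 -c "
from h import *
T=Tool(arm.get_obs())
print('strip far',np.round(wray(T,[[289,159],[346,159]],.075)*1000,1))
print('step far',np.round(wray(T,[[246,194],[630,206]],.07)*1000,1))
print('box',np.round(wray(T,[[151,150],[137,86]],.15)*1000,1),np.round(wray(T,[[151,150],[137,86]],.05)*1000,1))"
```

```text
strip far [[ 662.4 -214.9   75. ]
 [ 663.3 -164.2   75. ]]
step far [[ 695.3 -256.7   70. ]
 [ 713.4  103.9   70. ]]
box [[ 642.1 -300.5  150. ]
 [ 601.6 -302.9  150. ]] [[ 655.8 -348.1   50. ]
 [ 598.  -351.6   50. ]]
```

```bash
python3 -c "
import cv2,numpy as np
a=cv2.resize(cv2.imread('pics/top0.png')[70:160,430:560],None,fx=4,fy=4,interpolation=2)
b=cv2.resize(cv2.imread('pics/scene0.png')[90:220,90:220],None,fx=2.77,fy=2.77,interpolation=2)[:360]
cv2.imwrite('pics/box.png',np.hstack([a,b[:,:280]]))"
```

```text
(no output)
```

View pics/box.png

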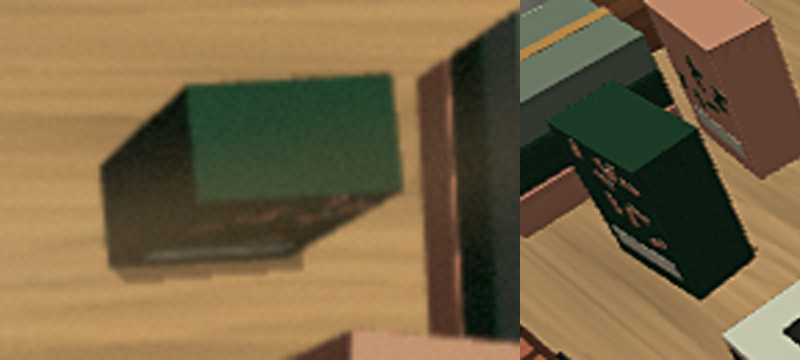

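The green box is upright. Its near face is at about y=-0.37, which is 80 mm clear of the gripper body. The wrist view puts the strip's far end at x=0.663, which agrees with the top view, so I'm going down behind it.

Request:
send_rows(steps=[{"jaw": 15,"slide": [-1,-1,35],"turn": [0,0,0]},{"jaw": 15,"slide": [0,-1,35],"turn": [0,0,0]},{"jaw": 15,"slide": [0,-1,35],"turn": [0,0,0]},{"jaw": 15,"slide": [0,0,24],"turn": [0,0,0]},{"jaw": 15,"slide": [0,0,10],"turn": [0,0,0]},{"jaw": 15,"slide": [0,0,5],"turn": [0,0,0]},{"jaw": 15,"slide": [0,0,3],"turn": [0,0,0]},{"jaw": 15,"slide": [0,0,0],"turn": [0,0,0]}])

```text
t: 3.45
tool_pos: [0.69, -0.1924, 0.077]
orientation: [3.14, 0.0, 1.554]
wrist_force: [-0.3, 0.2, 0.5]
finger_gap: 0.0147
```

```bash
python3 -c "
from h import *
go(.688,-.195,.072,1.551)
cv2.imwrite('pics/w2.png',arm.snapshot('wrist'))"
```

```text
t 3.45 pos [ 0.69   -0.1924  0.077 ] rpy [3.1397e+00 2.0000e-04 1.5544e+00] F [-0.3  0.2  0.5] gap 0.0147 j [-0.13  0.6   0.49  1.46 -0.3   1.15  1.97]
slide [-2.6 -1.9  5. ] turn az 0.0034
```

View pics/w2.png

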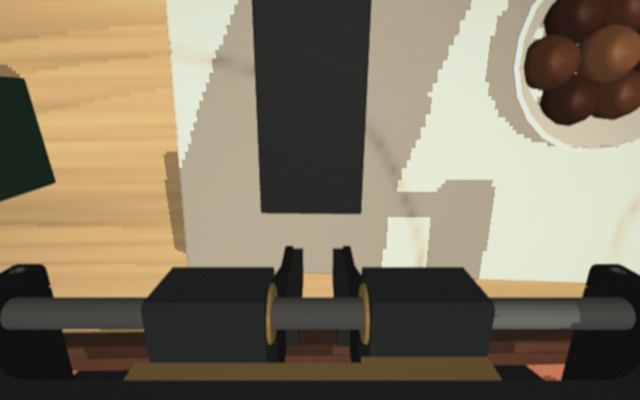

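The strip's far end is at (262–361, 212) and the fingertips are at (295,250) and (343,250). The tips sit about 4 mm too far to +y and 5 mm too high, so I'm correcting both.

Request:
send_rows(steps=[{"jaw": 15,"slide": [-4,0,2],"turn": [0,0,0]},{"jaw": 15,"slide": [0,0,2],"turn": [0,0,0]},{"jaw": 15,"slide": [0,0,1],"turn": [0,0,0]},{"jaw": 15,"slide": [0,0,0],"turn": [0,0,0]},{"jaw": 15,"slide": [0,0,0],"turn": [0,0,0]}])

```text
t: 3.92
tool_pos: [0.6891, -0.1968, 0.0707]
orientation: [3.141, 0.0, 1.554]
wrist_force: [-0.4, -0.6, -0.2]
finger_gap: 0.0149
```

```bash
python3 -c "
from h import *
go(.688,-.1965,.072,1.551)
for i in range(1): print(arm.get_obs()['tool_pos'])"
```

```text
t 3.92 pos [ 0.6891 -0.1968  0.0707] rpy [3.1415 0.     1.5538] F [-0.4 -0.6 -0.2] gap 0.0149 j [-0.12  0.61  0.49  1.46 -0.3   1.14  1.97]
slide [ 0.3 -1.1 -1.3] turn az 0.0028
[ 0.68912627 -0.19679312  0.07066457]
```

Request:
send_rows(steps=[{"jaw": 15,"slide": [0,-8,0],"turn": [0,0,0]},{"jaw": 15,"slide": [0,-7,0],"turn": [0,0,0]},{"jaw": 15,"slide": [0,-7,0],"turn": [0,0,0]},{"jaw": 15,"slide": [0,-7,0],"turn": [0,0,0]},{"jaw": 15,"slide": [0,-7,0],"turn": [0,0,0]},{"jaw": 15,"slide": [0,-7,0],"turn": [0,0,0]},{"jaw": 15,"slide": [0,-7,0],"turn": [0,0,0]},{"jaw": 15,"slide": [0,0,0],"turn": [0,0,0]}])

```text
t: 4.58
tool_pos: [0.6376, -0.1961, 0.0707]
orientation: [-3.141, -0.0, 1.553]
wrist_force: [0.0, -0.4, -0.5]
finger_gap: 0.0151
```

```bash
python3 -c "
from h import *
go(.58,-.195,.072,1.551)
cv2.imwrite('pics/w3.png',arm.snapshot('wrist'));cv2.imwrite('pics/s3.png',arm.snapshot('scene'))"
```

```text
t 4.58 pos [ 0.6376 -0.1961  0.0707] rpy [-3.1410e+00 -2.0000e-04  1.5531e+00] F [ 0.  -0.4 -0.5] gap 0.0151 j [-0.14  0.52  0.5   1.61 -0.27  1.09  1.99]
slide [  0.1 -57.6  -1.2] turn az 0.0021
```

View pics/w3.png

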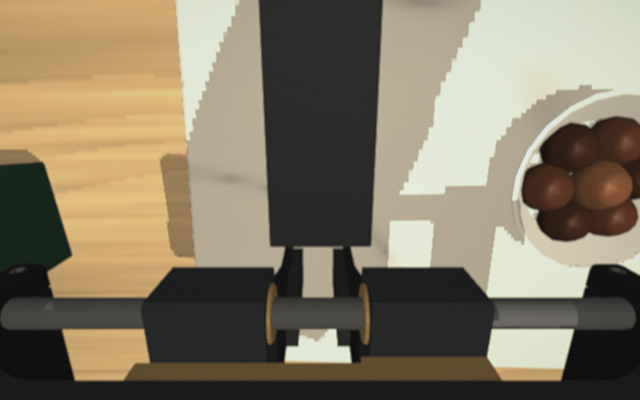

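View pics/s3.png

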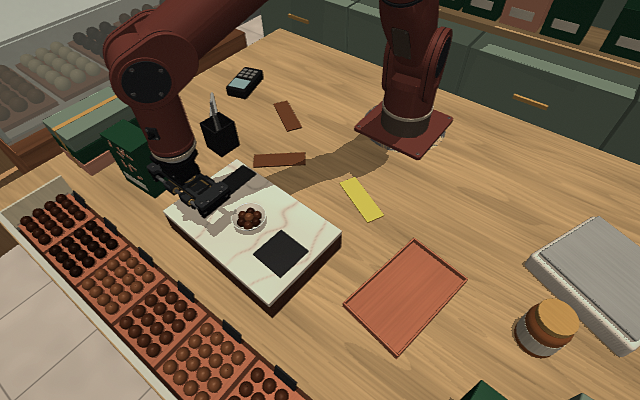

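The strip is in contact and sliding straight. Its far end is at (271–371, 245) in the wrist view.

```bash
python3 -c "
from h import *
T=Tool(arm.get_obs())
print(np.round(wray(T,[[271,245],[371,245]],.075)*1000,1))"
```

```text
[[ 625.8 -217.7   75. ]
 [ 626.6 -168.7   75. ]]
```

Request:
send_rows(steps=[{"jaw": 15,"slide": [0,-8,0],"turn": [0,0,0]},{"jaw": 15,"slide": [0,-8,0],"turn": [0,0,0]},{"jaw": 15,"slide": [0,-8,0],"turn": [0,0,0]},{"jaw": 15,"slide": [0,-8,0],"turn": [0,0,0]},{"jaw": 15,"slide": [0,-8,0],"turn": [0,0,0]},{"jaw": 15,"slide": [0,-8,0],"turn": [0,0,0]},{"jaw": 15,"slide": [0,-5,0],"turn": [0,0,0]},{"jaw": 15,"slide": [0,0,0],"turn": [0,0,0]}])

```text
t: 5.35
tool_pos: [0.5847, -0.1951, 0.0706]
orientation: [-3.141, -0.0, 1.553]
wrist_force: [-0.5, 0.9, -0.5]
finger_gap: 0.0151
```

```bash
python3 -c "
from h import *
go(.58,-.195,.072,1.551)
im=arm.snapshot('top')
cv2.imwrite('pics/w4.png',arm.snapshot('wrist'));cv2.imwrite('pics/t4.png',cv2.resize(im[75:255,300:460],None,fx=3.3,fy=3.3,interpolation=2))"
```

```text
t 5.35 pos [ 0.5847 -0.1951  0.0706] rpy [-3.1409e+00 -4.0000e-04  1.5533e+00] F [-0.5  0.9 -0.5] gap 0.0151 j [-0.16  0.42  0.52  1.74 -0.24  1.04  1.99]
slide [ 0.  -4.7 -1.4] turn az 0.0023
```

View pics/w4.png

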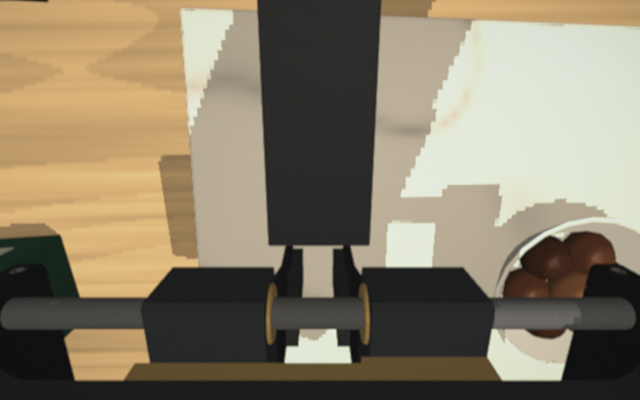

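View pics/t4.png

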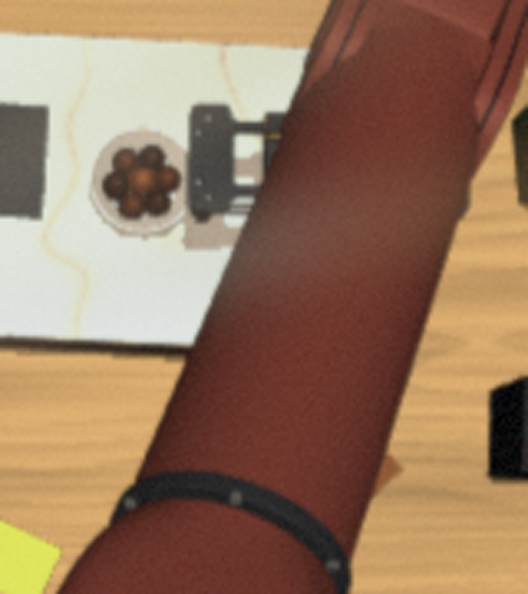

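The wrist view shows the strip's far end at (269–369, 244). The step's front edge runs through (180,10) and (640,26). I can measure the overhang directly from these.

```bash
python3 -c "
from h import *
T=Tool(arm.get_obs())
e=wray(T,[[185,10],[630,26]],.07)*1000;f=wray(T,[[269,244],[369,244]],.075)*1000
print(np.round(e,1),np.round(f,1))
m=f.mean(0); xe=e[0,0]+(m[1]-e[0,1])/(e[1,1]-e[0,1])*(e[1,0]-e[0,0])
print('edge',xe,'overhang',150-(m[0]-xe))"
```

```text
[[ 468.6 -247.2   70. ]
 [ 477.6  -61.    70. ]] [[ 572.2 -217.6   75. ]
 [ 573.  -168.7   75. ]]
edge 471.1808756385359 overhang 48.57932908357316
```

Request:
send_rows(steps=[{"jaw": 15,"slide": [0,-2,0],"turn": [0,0,0]},{"jaw": 15,"slide": [0,0,0],"turn": [0,0,0]},{"jaw": 15,"slide": [0,5,0],"turn": [0,0,0]},{"jaw": 15,"slide": [0,10,0],"turn": [0,0,0]},{"jaw": 15,"slide": [0,0,-25],"turn": [0,0,0]},{"jaw": 15,"slide": [0,0,-40],"turn": [0,0,0]},{"jaw": 15,"slide": [0,0,-40],"turn": [0,0,0]},{"jaw": 80,"slide": [0,0,-20],"turn": [0,0,0]}])

```text
t: 6.12
tool_pos: [0.6015, -0.1958, 0.2003]
orientation: [3.137, 0.001, 1.554]
wrist_force: [0.6, -0.2, 0.4]
finger_gap: 0.0172
```

```bash
python3 -c "
from h import *
go(.445,-.195,.19,1.551)"
```

```text
t 6.12 pos [ 0.6015 -0.1958  0.2003] rpy [3.1366e+00 1.4000e-03 1.5540e+00] F [ 0.6 -0.2  0.4] gap 0.0172 j [-0.19  0.33  0.55  1.57 -0.18  1.29  1.94]
slide [  -1.8 -156.5    9.6] turn az 0.003
```

Request:
send_rows(steps=[{"jaw": 80,"slide": [0,-30,0],"turn": [0,0,0]},{"jaw": 80,"slide": [0,-35,0],"turn": [0,0,0]},{"jaw": 80,"slide": [0,-35,0],"turn": [0,0,0]},{"jaw": 80,"slide": [0,-35,0],"turn": [0,0,0]},{"jaw": 80,"slide": [0,-19,0],"turn": [0,0,0]},{"jaw": 80,"slide": [0,0,0],"turn": [0,0,0]},{"jaw": 80,"slide": [0,0,0],"turn": [0,0,0]}])

```text
t: 6.7
tool_pos: [0.4457, -0.1926, 0.1963]
orientation: [3.14, -0.001, 1.554]
wrist_force: [-0.5, 0.4, -0.3]
finger_gap: 0.0601
```

```bash
python3 -c "
from h import *
go(.448,-.195,.066,1.551)
cv2.imwrite('pics/w5.png',arm.snapshot('wrist'));cv2.imwrite('pics/s5.png',arm.snapshot('scene'));cv2.imwrite('pics/t5.png',arm.snapshot('top'))"
```

```text
t 6.7 pos [ 0.4457 -0.1926  0.1963] rpy [ 3.1397e+00 -5.0000e-04  1.5537e+00] F [-0.5  0.4 -0.3] gap 0.0601 j [-0.25 -0.01  0.57  1.91  0.    1.23  1.87]
slide [ -2.5   2.1 130.3] turn az 0.0027
```

View pics/w5.png

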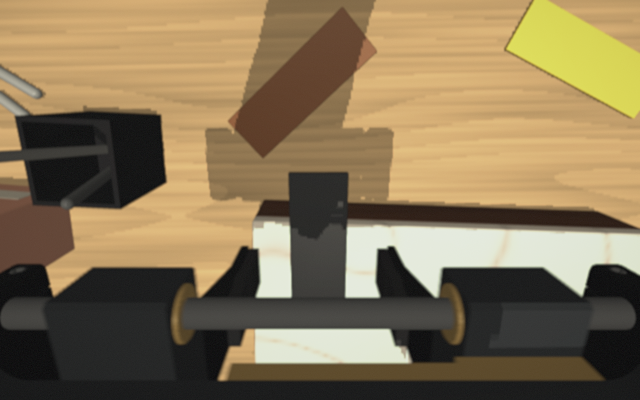

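View pics/s5.png

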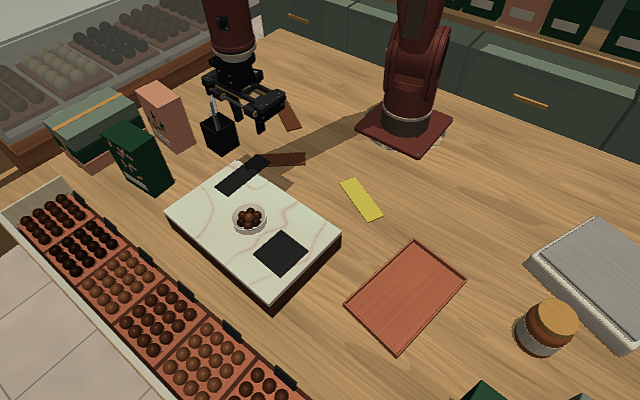

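View pics/t5.png

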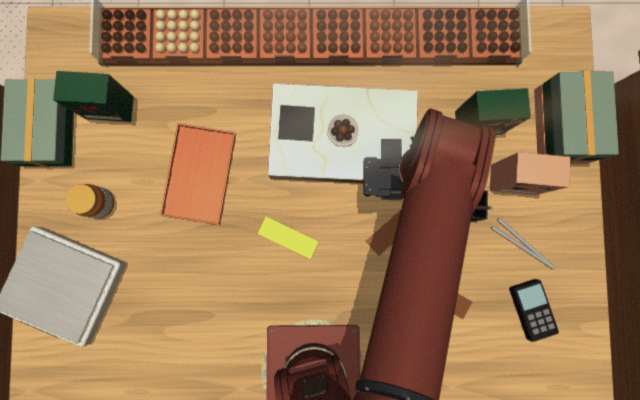

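The strip now overhangs the edge: the near end is at wrist (290–348, 173) and the front edge runs along row ~215. The pen holder at wrist (90,160) is close to where the gripper body will come down, so I'm checking its clearance and the overhang.

```bash
python3 -c "
from h import *
T=Tool(arm.get_obs())
n=wray(T,[[290,173],[347,173]],.075)*1000;e=wray(T,[[255,221],[635,230]],.07)*1000
print('near',np.round(n,1),'edge',np.round(e,1))
m=n.mean(0);xe=e[0,0]+(m[1]-e[0,1])/(e[1,1]-e[0,1])*(e[1,0]-e[0,0]);print('overhang',xe-m[0])
W=[[165,183],[160,115],[121,208]]
for z in(0,.05,.08,.1,.12):print(z,'wr',np.round(wray(T,W,z)[:,:2]*1000),'top',np.round(ray('top',[[449,190],[449,220],[488,190],[463,192]],z)[:,:2]*1000))
im=cv2.imread('pics/top0.png')
cv2.imwrite('pics/pen.png',cv2.resize(im[150:250,410:560],None,fx=5,fy=5,interpolation=2))"
```

```text
near [[ 424.2 -214.1   75. ]
 [ 424.9 -167.2   75. ]] edge [[ 467.5 -246.8   70. ]
 [ 481.1   87.3   70. ]]
overhang 45.19462600584984
0 wr [[ 449. -352.]
 [ 380. -347.]
 [ 475. -403.]] top [[ 453. -355.]
 [ 375. -353.]
 [ 452. -456.]
 [ 447. -391.]]
0.05 wr [[ 437. -330.]
 [ 377. -325.]
 [ 460. -374.]] top [[ 447. -341.]
 [ 372. -339.]
 [ 446. -438.]
 [ 442. -376.]]
0.08 wr [[ 430. -316.]
 [ 376. -312.]
 [ 451. -356.]] top [[ 443. -332.]
 [ 371. -330.]
 [ 443. -427.]
 [ 438. -366.]]
0.1 wr [[ 425. -307.]
 [ 375. -303.]
 [ 444. -344.]] top [[ 441. -327.]
 [ 370. -324.]
 [ 441. -420.]
 [ 436. -360.]]
0.12 wr [[ 420. -298.]
 [ 374. -294.]
 [ 438. -332.]] top [[ 439. -321.]
 [ 368. -319.]
 [ 438. -413.]
 [ 434. -354.]]
```

View pics/pen.png

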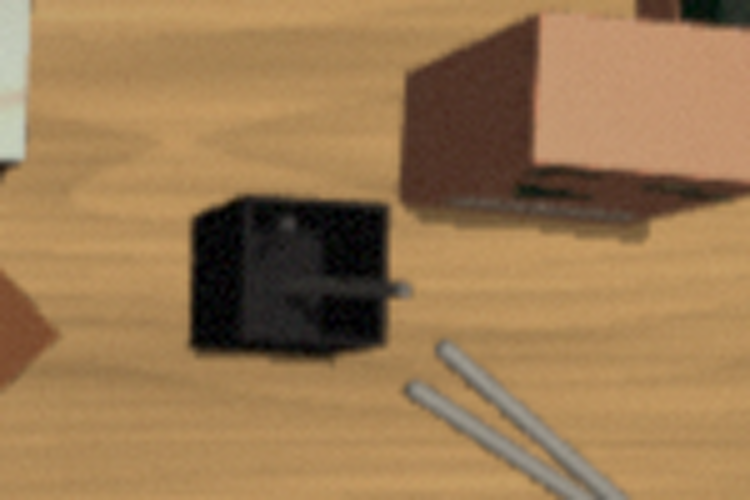

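```bash
python3 -c "
from h import *
im=cv2.imread('pics/w5.png')
cv2.imwrite('pics/w5c.png',cv2.resize(im[150:250,240:400],None,fx=5,fy=5,interpolation=0))
im=cv2.imread('pics/s5.png')
cv2.imwrite('pics/s5c.png',cv2.resize(im[140:210,200:310],None,fx=7,fy=7,interpolation=0))"
```

```text
(no output)
```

View pics/w5c.png

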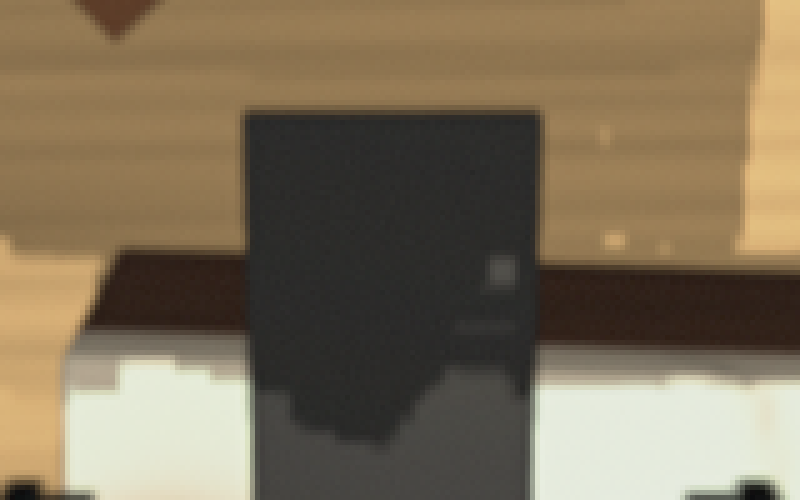

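View pics/s5c.png

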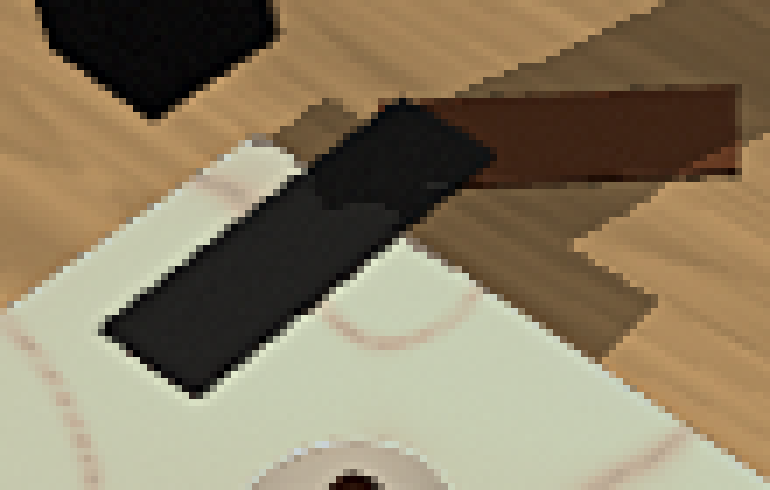

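```bash
python3 -c "
from h import *
p=lambda L:np.array([[200+a/7-.5,140+b/7-.5] for a,b in L])
n=ray('scene',p([(403,98),(495,152)]),.075)*1000
f=ray('scene',p([(100,325),(195,397)]),.075)*1000
e=ray('scene',p([(250,138),(405,238),(600,352)]),.07)*1000
print(np.round(n,1),np.round(f,1),np.round(e,1))
im=cv2.imread('pics/t5.png');print(np.round(ray('top',[[381,139],[401,139]],.075)*1000))
cv2.imwrite('pics/t5c.png',cv2.resize(im[110:200,350:440],None,fx=6,fy=6,interpolation=0))"
```

```text
[[ 423.5 -216.2   75. ]
 [ 423.8 -168.2   75. ]] [[ 571.7 -220.8   75. ]
 [ 574.4 -169.3   75. ]] [[ 470.8 -251.6   70. ]
 [ 473.1 -168.    70. ]
 [ 471.6  -74.4   70. ]]
[[ 571. -171.   75.]
 [ 570. -220.   75.]]
```

Wrist, scene and top agree. The strip runs x≈423–572 mm and is centred at y≈-192 mm. The overhang is about 47 mm, close to a third. Now I'm straddling the overhanging part.

Request:
send_rows(steps=[{"jaw": 80,"slide": [0,2,20],"turn": [0,0,0]},{"jaw": 80,"slide": [0,0,30],"turn": [0,0,0]},{"jaw": 80,"slide": [0,0,30],"turn": [0,0,0]},{"jaw": 80,"slide": [0,0,25],"turn": [0,0,0]},{"jaw": 80,"slide": [0,0,15],"turn": [0,0,0]},{"jaw": 80,"slide": [0,0,7],"turn": [0,0,0]},{"jaw": 80,"slide": [0,0,0],"turn": [0,0,0]},{"jaw": 80,"slide": [0,0,0],"turn": [0,0,0]}])

```text
t: 7.52
tool_pos: [0.4478, -0.1929, 0.0688]
orientation: [-3.141, 0.001, 1.554]
wrist_force: [0.5, 0.9, 0.8]
finger_gap: 0.08
```

```bash
python3 -c "
from h import *
go(.448,-.193,.066,1.551)
cv2.imwrite('pics/w6.png',arm.snapshot('wrist'))"
```

```text
t 7.52 pos [ 0.4478 -0.1929  0.0688] rpy [-3.1412e+00  7.0000e-04  1.5541e+00] F [0.5 0.9 0.8] gap 0.08 j [-0.22  0.16  0.58  2.05 -0.1   0.96  1.97]
slide [-0.1  0.2  2.8] turn az 0.0031
```

View pics/w6.png

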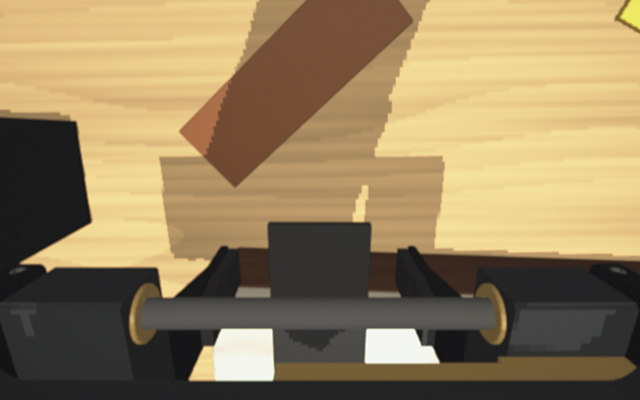

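The strip's end at (269–371, 222) is centred between the fingertips at (230,250) and (405,250). I'm lowering 4 mm and closing.

Request:
send_rows(steps=[{"jaw": 80,"slide": [0,0,4],"turn": [0,0,0]},{"jaw": 60,"slide": [0,0,0],"turn": [0,0,0]},{"jaw": 54,"slide": [0,0,0],"turn": [0,0,0]},{"jaw": 40,"slide": [0,0,0],"turn": [0,0,0]},{"jaw": 30,"slide": [0,0,0],"turn": [0,0,0]},{"jaw": 30,"slide": [0,0,0],"turn": [0,0,0]},{"jaw": 30,"slide": [0,0,0],"turn": [0,0,0]},{"jaw": 30,"slide": [0,0,0],"turn": [0,0,0]}])

```text
t: 8.23
tool_pos: [0.4472, -0.1926, 0.0647]
orientation: [3.141, -0.0, 1.554]
wrist_force: [-0.6, -0.5, 0.7]
finger_gap: 0.049
```

```bash
python3 -c "
from h import *
go(.448,-.193,.066,1.551)
cv2.imwrite('pics/w7.png',arm.snapshot('wrist'))
im=arm.snapshot('scene');cv2.imwrite('pics/s7.png',cv2.resize(im[80:240,160:360],None,fx=4,fy=3.7))"
```

```text
t 8.23 pos [ 0.4472 -0.1926  0.0647] rpy [ 3.1414 -0.      1.554 ] F [-0.6 -0.5  0.7] gap 0.049 j [-0.21  0.16  0.58  2.06 -0.11  0.95  1.97]
slide [-0.4  0.8 -1.3] turn az 0.003
```

View pics/w7.png

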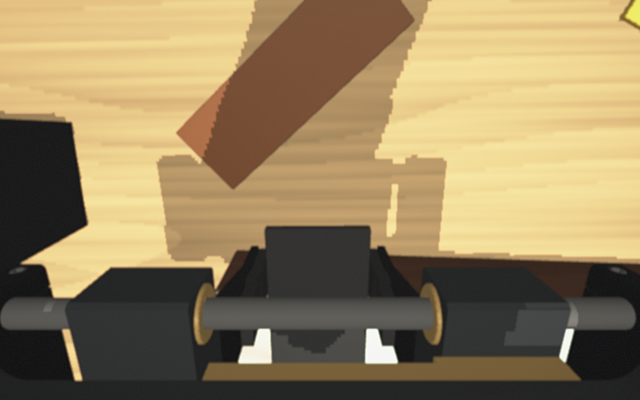

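View pics/s7.png

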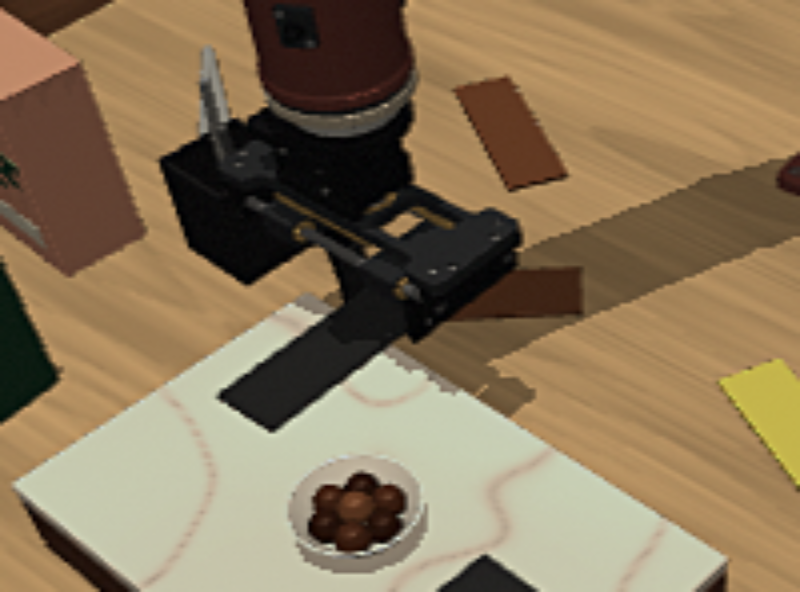

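The strip is gripped, with the gap at 49 mm for a 50 mm strip. I'm lifting a little to test it.

Request:
send_rows(steps=[{"jaw": 30,"slide": [0,0,-4],"turn": [0,0,0]},{"jaw": 30,"slide": [0,0,-6],"turn": [0,0,0]},{"jaw": 30,"slide": [0,0,-8],"turn": [0,0,0]},{"jaw": 30,"slide": [0,0,-8],"turn": [0,0,0]},{"jaw": 30,"slide": [0,0,-4],"turn": [0,0,0]},{"jaw": 30,"slide": [0,0,0],"turn": [0,0,0]},{"jaw": 30,"slide": [0,0,0],"turn": [0,0,0]}])

```text
t: 8.92
tool_pos: [0.4474, -0.1926, 0.095]
orientation: [3.141, -0.0, 1.554]
wrist_force: [-0.4, 0.3, -2.0]
finger_gap: 0.0495
```

```bash
python3 -c "
from h import *
go(.448,-.193,.066,1.551)
im=arm.snapshot('scene');cv2.imwrite('pics/s8.png',cv2.resize(im[80:240,160:360],None,fx=4,fy=3.7));cv2.imwrite('pics/w8.png',arm.snapshot('wrist'))"
```

```text
t 8.92 pos [ 0.4474 -0.1926  0.095 ] rpy [ 3.1407e+00 -1.0000e-04  1.5540e+00] F [-0.4  0.3 -2. ] gap 0.0495 j [-0.23  0.12  0.58  2.03 -0.08  1.01  1.95]
slide [-0.4  0.6 29. ] turn az 0.003
```

View pics/s8.png

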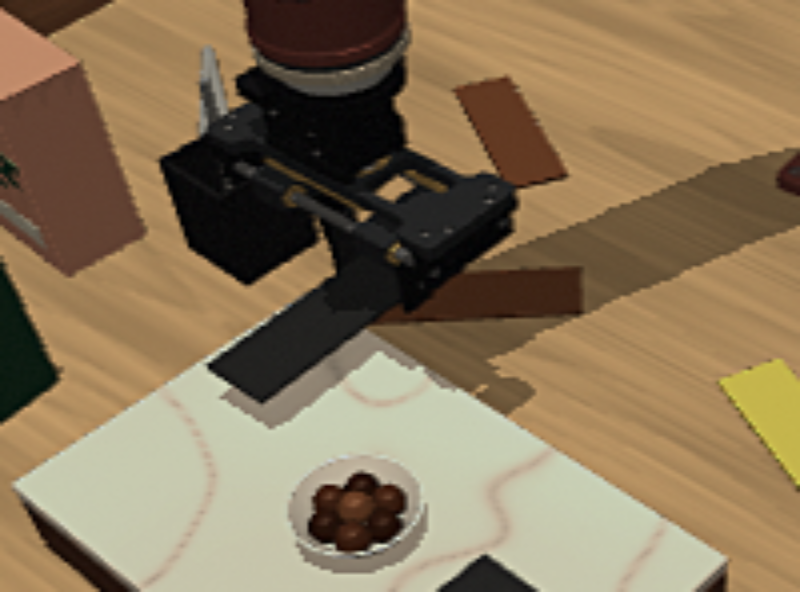

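View pics/w8.png

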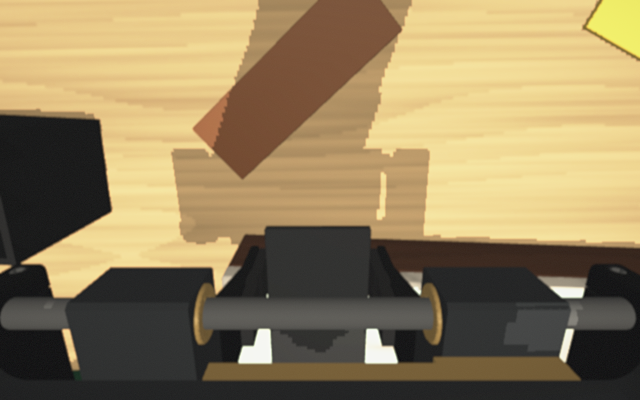

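The strip lifts level and holds firm. I'm raising it and carrying it left to the tray.

Request:
send_rows(steps=[{"jaw": 30,"slide": [0,0,-12],"turn": [0,0,0]},{"jaw": 30,"slide": [0,0,-20],"turn": [0,0,0]},{"jaw": 30,"slide": [0,0,-25],"turn": [0,0,0]},{"jaw": 30,"slide": [0,0,-25],"turn": [0,0,0]},{"jaw": 30,"slide": [10,0,-12],"turn": [0,0,0]},{"jaw": 30,"slide": [20,0,0],"turn": [0,0,0]},{"jaw": 30,"slide": [25,0,0],"turn": [0,0,0]},{"jaw": 30,"slide": [25,0,0],"turn": [0,0,0]}])

```text
t: 9.68
tool_pos: [0.4482, -0.112, 0.1885]
orientation: [-3.142, 0.0, 1.553]
wrist_force: [0.5, 1.0, -1.3]
finger_gap: 0.0492
```

Request:
send_rows(steps=[{"jaw": 30,"slide": [25,0,0],"turn": [0,0,0]},{"jaw": 30,"slide": [25,0,0],"turn": [0,0,0]},{"jaw": 30,"slide": [25,0,0],"turn": [0,0,0]},{"jaw": 30,"slide": [25,0,0],"turn": [0,0,0]},{"jaw": 30,"slide": [25,0,0],"turn": [0,0,0]},{"jaw": 30,"slide": [25,0,0],"turn": [0,0,0]},{"jaw": 30,"slide": [25,0,0],"turn": [0,0,0]},{"jaw": 30,"slide": [25,0,0],"turn": [0,0,0]}])

```text
t: 10.35
tool_pos: [0.4514, 0.0885, 0.1881]
orientation: [-3.141, 0.0, 1.554]
wrist_force: [1.1, 0.3, -0.8]
finger_gap: 0.0493
```

```bash
python3 -c "
from h import *
go(.446,.296,.18,1.409)"
```

```text
t 10.35 pos [0.4514 0.0885 0.1881] rpy [-3.1409e+00  2.0000e-04  1.5540e+00] F [ 1.1  0.3 -0.8] gap 0.0493 j [-0.54 -0.04  0.24  1.96  0.01  1.22  1.25]
slide [207.4  -8.9   8.1] turn az 0.145
```

Request:
send_rows(steps=[{"jaw": 30,"slide": [27,-1,0],"turn": [0,0,0]},{"jaw": 30,"slide": [28,-1,0],"turn": [0,0,0]},{"jaw": 30,"slide": [28,-1,0],"turn": [0,0,0]},{"jaw": 30,"slide": [28,-1,0],"turn": [0,0,0]},{"jaw": 30,"slide": [28,-1,0],"turn": [0,0,0]},{"jaw": 30,"slide": [28,-1,0],"turn": [0,0,0]},{"jaw": 30,"slide": [25,-1,0],"turn": [0,0,0]},{"jaw": 30,"slide": [14,-2,0],"turn": [0,0,0]}])

```text
t: 11.02
tool_pos: [0.4454, 0.2964, 0.1878]
orientation: [-3.14, -0.0, 1.557]
wrist_force: [-0.1, 0.4, -0.7]
finger_gap: 0.049
```

Request:
send_rows(steps=[{"jaw": 30,"slide": [0,0,0],"turn": [0,0,0.04]},{"jaw": 30,"slide": [0,0,0],"turn": [0,0,0.065]},{"jaw": 30,"slide": [0,0,0],"turn": [0,0,0.04]},{"jaw": 30,"slide": [0,0,15],"turn": [0,0,0]},{"jaw": 30,"slide": [0,0,20],"turn": [0,0,0]},{"jaw": 30,"slide": [0,0,20],"turn": [0,0,0]},{"jaw": 30,"slide": [0,0,15],"turn": [0,0,0]},{"jaw": 30,"slide": [0,0,0],"turn": [0,0,0]}])

```text
t: 11.68
tool_pos: [0.4446, 0.2914, 0.1151]
orientation: [-3.138, 0.005, 1.408]
wrist_force: [-0.2, 0.0, -1.4]
finger_gap: 0.0491
```

```bash
python3 -c "
from h import *
go(.446,.296,.006,1.409)
cv2.imwrite('pics/w9.png',arm.snapshot('wrist'));cv2.imwrite('pics/s9.png',arm.snapshot('scene'))
im=arm.snapshot('top');cv2.imwrite('pics/t9.png',cv2.resize(im[90:250,120:300],None,fx=4,fy=3.7))"
```

```text
t 11.68 pos [0.4446 0.2914 0.1151] rpy [-3.1378  0.0046  1.4084] F [-0.2  0.  -1.4] gap 0.0491 j [-0.73  0.18  0.08  1.88 -0.02  1.08  0.76]
slide [  5.2   1.1 109.1] turn az -0.0006
```

View pics/w9.png

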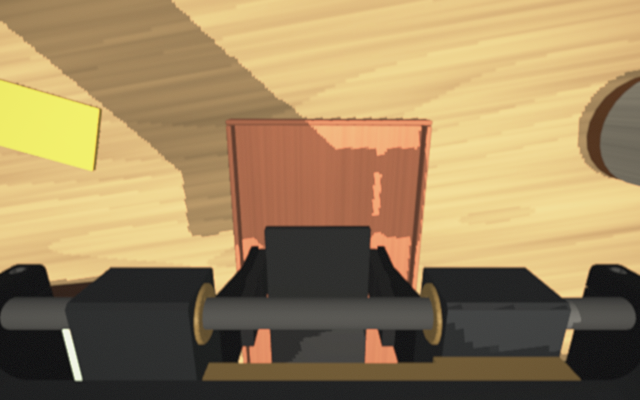

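View pics/s9.png

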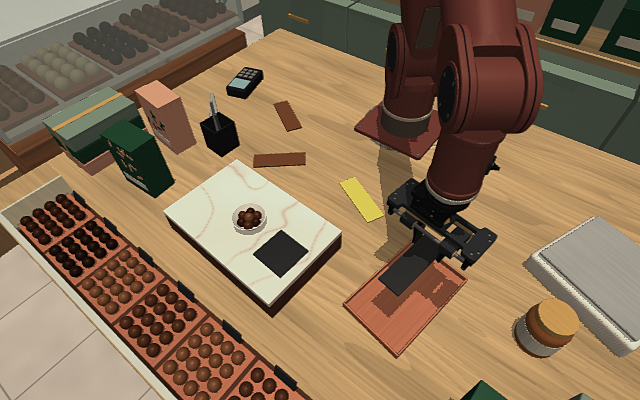

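View pics/t9.png

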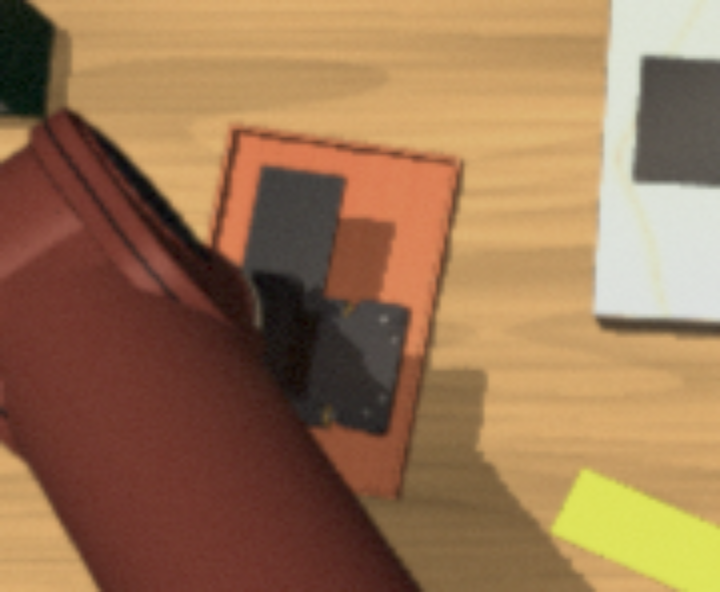

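```bash
python3 -c "
from h import *
T=Tool(arm.get_obs()); Ti=np.linalg.inv(T)
for nm,px,z in(('tray near',[[228,120],[431,120]],.018),('strip near',[[266,226],[369,226]],T[2,3]+.0095)):
    w=wray(T,px,z); print(nm,np.round(w*1000,1),'tool',np.round((Ti[:3,:3]@w.T+Ti[:3,3:]).T*1000,1))
c=np.array([496.6,288.2]);print('tray centre in tool',np.round((Ti[:3,:3]@np.array([.4966,.2882,.004])+Ti[:3,3])*1000,1))
im=cv2.imread('pics/scene0.png')
print(np.round(ray('scene',[[414,239],[466,280],[396,355],[344,304]],.018)*1000,1))"
```

```text
tray near [[371.3 240.   18. ]
 [395.3 386.7  18. ]] tool [[-64.8 -65.8 101.2]
 [ 83.9 -65.8 101.2]]
strip near [[418.6 274.4 128.7]
 [426.3 321.7 128.7]] tool [[-23.2 -24.7  -9.5]
 [ 24.7 -24.7  -9.5]]
tray centre in tool [  3.   50.1 115.3]
[[372.6 238.5  18. ]
 [398.6 381.   18. ]
 [628.2 340.3  18. ]
 [604.8 200.9  18. ]]
```

The tray's near rim is at wrist (228–431, 120). The scene view puts the tray centre at (0.501, 0.290). I'm shifting 6 mm to +x tool and 2 mm to +y tool, then lowering.

Request:
send_rows(steps=[{"jaw": 30,"slide": [3,1,12],"turn": [0,0,0]},{"jaw": 30,"slide": [3,1,18],"turn": [0,0,0]},{"jaw": 30,"slide": [0,0,18],"turn": [0,0,0]},{"jaw": 30,"slide": [0,0,18],"turn": [0,0,0]},{"jaw": 30,"slide": [0,0,14],"turn": [0,0,0]},{"jaw": 30,"slide": [0,0,8],"turn": [0,0,0]},{"jaw": 30,"slide": [0,0,0],"turn": [0,0,0]},{"jaw": 30,"slide": [0,0,0],"turn": [0,0,0]}])

```text
t: 12.5
tool_pos: [0.4495, 0.2993, 0.0308]
orientation: [3.141, -0.0, 1.409]
wrist_force: [0.0, -0.6, -1.5]
finger_gap: 0.0493
```

```bash
python3 -c "
from h import *
go(.448,.298,.006,1.409)
cv2.imwrite('pics/w10.png',arm.snapshot('wrist'))
im=arm.snapshot('scene');cv2.imwrite('pics/s10.png',cv2.resize(im[200:380,320:520],None,fx=4,fy=3.3))"
```

```text
t 12.5 pos [0.4495 0.2993 0.0308] rpy [ 3.1414e+00 -1.0000e-04  1.4090e+00] F [ 0.  -0.6 -1.5] gap 0.0493 j [-0.73  0.3   0.07  1.94 -0.03  0.9   0.76]
slide [-1.5 -1.3 24.8] turn az 0.0
```

View pics/w10.png

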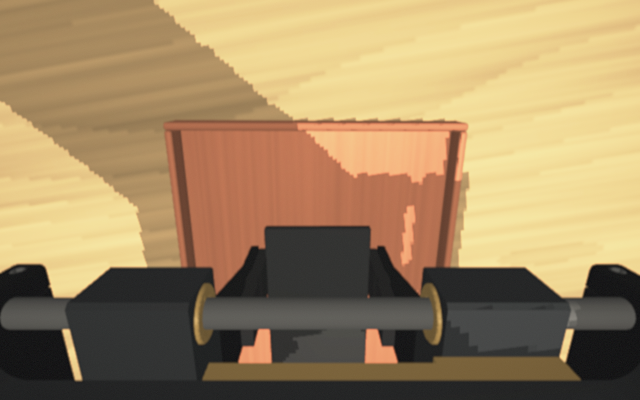

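View pics/s10.png

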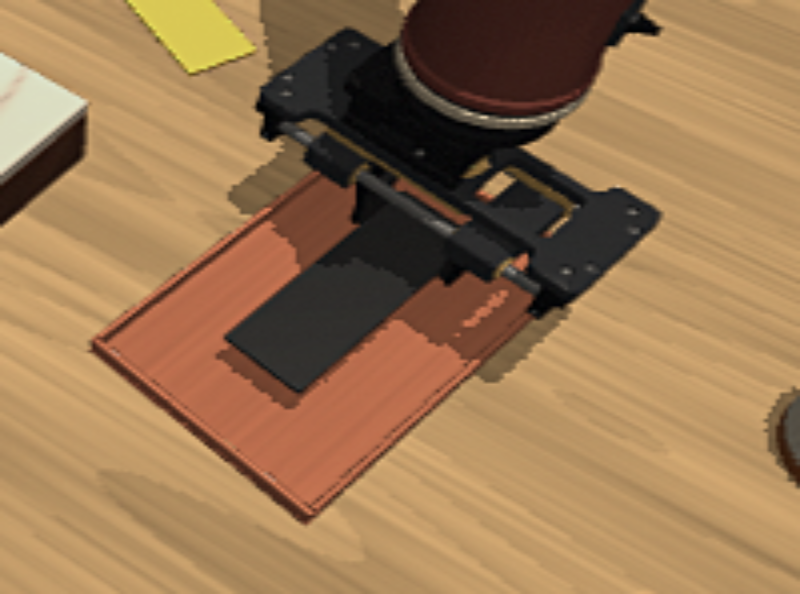

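The strip is centred in the tray: the rim spans 166–466 and the strip 265–370. I'm lowering the last 25 mm gently.

Request:
send_rows(steps=[{"jaw": 30,"slide": [0,0,8],"turn": [0,0,0]},{"jaw": 30,"slide": [0,0,7],"turn": [0,0,0]},{"jaw": 30,"slide": [0,0,4],"turn": [0,0,0]},{"jaw": 30,"slide": [0,0,3],"turn": [0,0,0]},{"jaw": 30,"slide": [0,0,1],"turn": [0,0,0]},{"jaw": 30,"slide": [0,0,0],"turn": [0,0,0]},{"jaw": 30,"slide": [0,0,0],"turn": [0,0,0]}])

```text
t: 13.18
tool_pos: [0.4493, 0.2991, 0.0076]
orientation: [3.142, 0.0, 1.409]
wrist_force: [-0.6, -1.1, -0.9]
finger_gap: 0.0495
```

Request:
send_rows(steps=[{"jaw": 30,"slide": [0,0,1],"turn": [0,0,0]},{"jaw": 30,"slide": [0,0,1],"turn": [0,0,0]},{"jaw": 30,"slide": [0,0,0],"turn": [0,0,0]},{"jaw": 30,"slide": [0,0,0],"turn": [0,0,0]}])

```text
t: 13.52
tool_pos: [0.4492, 0.2991, 0.0056]
orientation: [-3.142, 0.0, 1.409]
wrist_force: [-0.7, -0.3, -1.3]
finger_gap: 0.0491
```

Request:
send_rows(steps=[{"jaw": 30,"slide": [0,0,1],"turn": [0,0,0]},{"jaw": 30,"slide": [0,0,0],"turn": [0,0,0]},{"jaw": 52,"slide": [0,0,0],"turn": [0,0,0]},{"jaw": 64,"slide": [0,0,0],"turn": [0,0,0]},{"jaw": 64,"slide": [0,0,0],"turn": [0,0,0]},{"jaw": 64,"slide": [0,0,0],"turn": [0,0,0]},{"jaw": 64,"slide": [0,0,0],"turn": [0,0,0]},{"jaw": 64,"slide": [0,0,0],"turn": [0,0,0]}])

```text
t: 14.18
tool_pos: [0.4493, 0.2991, 0.0046]
orientation: [3.142, 0.0, 1.409]
wrist_force: [-0.0, -0.7, 0.3]
finger_gap: 0.0633
```

```bash
python3 -c "
from h import *
go(.448,.298,.1,1.409)
cv2.imwrite('pics/w11.png',arm.snapshot('wrist'))"
```

```text
t 14.18 pos [0.4493 0.2991 0.0046] rpy [3.1416 0.     1.409 ] F [-0.  -0.7  0.3] gap 0.0633 j [-0.73  0.33  0.07  1.96 -0.03  0.85  0.76]
slide [ -1.3  -1.1 -95.4] turn az 0.0
```

View pics/w11.png

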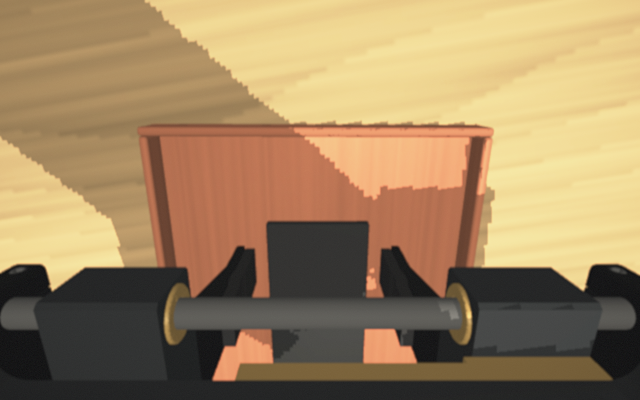

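The strip (268–368, 222) is free on the tray floor and the fingers have open gaps on both sides. I'm going straight up.

Request:
send_rows(steps=[{"jaw": 64,"slide": [0,0,-10],"turn": [0,0,0]},{"jaw": 64,"slide": [0,0,-20],"turn": [0,0,0]},{"jaw": 64,"slide": [0,0,-30],"turn": [0,0,0]},{"jaw": 64,"slide": [0,0,-35],"turn": [0,0,0]},{"jaw": 64,"slide": [0,0,-35],"turn": [0,0,0]},{"jaw": 64,"slide": [0,0,-35],"turn": [0,0,0]},{"jaw": 64,"slide": [0,-20,-20],"turn": [0,0,0]},{"jaw": 64,"slide": [0,0,0],"turn": [0,0,0]}])

```text
t: 14.9
tool_pos: [0.4291, 0.3048, 0.1955]
orientation: [3.138, -0.006, 1.411]
wrist_force: [0.2, 0.8, 0.7]
finger_gap: 0.0643
```

```bash
python3 -c "
from h import *
go(.448,.298,.1,1.409)
cv2.imwrite('pics/s12.png',arm.snapshot('scene'));cv2.imwrite('pics/w12.png',arm.snapshot('wrist'))
im=arm.snapshot('top');cv2.imwrite('pics/t12.png',im)
hsv=cv2.cvtColor(im,cv2.COLOR_BGR2HSV)
m=np.zeros((400,640),np.uint8); m[92:172,275:330]=(hsv[92:172,275:330,2]<90)
c,_=cv2.findContours(m,0,1); k=max(c,key=cv2.contourArea); print('tile',rect(ray('top',k[:,0,:],.075))[:3])"
```

```text
t 14.9 pos [0.4291 0.3048 0.1955] rpy [ 3.1376 -0.0065  1.4105] F [0.2 0.8 0.7] gap 0.0643 j [-0.76  0.09  0.06  1.81 -0.01  1.23  0.72]
slide [-4.3 19.3 95.6] turn az 0.0015
tile (array([627.5,  43.7]), array([64.3, 51.4]), 1.505)
```

View pics/s12.png

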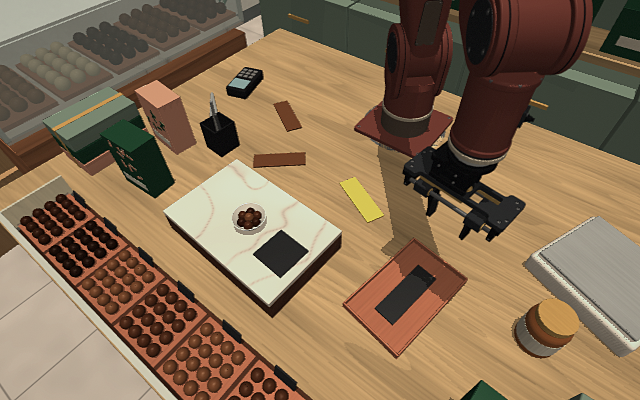

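View pics/w12.png

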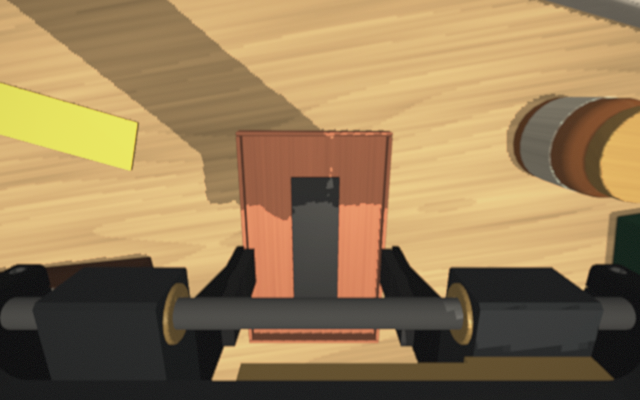

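The strip lies inside the tray, centred. In the scene image it is at (405,293). The tile fit (64×51 mm) is implausible for an 85 mm square, probably because shine broke the mask, so I'm rechecking it against the first pictures.

```bash
python3 -c "
from h import *
for n in('0','12'):
    im=cv2.imread(f'pics/{\"top\" if n==\"0\" else \"t\"}{n}.png'); hsv=cv2.cvtColor(im,cv2.COLOR_BGR2HSV)
    m=np.zeros((400,640),np.uint8); m[92:172,275:330]=(hsv[92:172,275:330,2]<140)
    c,_=cv2.findContours(m,0,1); k=max(c,key=cv2.contourArea); print('tile top',n,rect(ray('top',k[:,0,:],.075))[:3])
    im=cv2.imread(f'pics/{\"scene\" if n==\"0\" else \"s\"}{n}.png'); hsv=cv2.cvtColor(im,cv2.COLOR_BGR2HSV)
    m=np.zeros((400,640),np.uint8); m[228:278,250:312]=(hsv[228:278,250:312,2]<110)
    c,_=cv2.findContours(m,0,1); k=max(c,key=cv2.contourArea); print('tile scene',n,rect(ray('scene',k[:,0,:],.075))[:3])
m=np.zeros((400,640),np.uint8); m[255:330,370:440]=(hsv[255:330,370:440,2]<80)
c,_=cv2.findContours(m,0,1); k=max(c,key=cv2.contourArea); print('strip scene',rect(ray('scene',k[:,0,:],.009))[:3])
im=cv2.imread('pics/s12.png');cv2.imwrite('pics/s12c.png',cv2.resize(im[215:375,320:500],None,fx=4.2,fy=3.7,interpolation=2))"
```

```text
tile top 0 (array([612. ,  36.9]), array([85.5, 86.3]), -0.071)
tile scene 0 (array([614.4,  38. ]), array([87.1, 85.4]), 1.499)
tile top 12 (array([612.5,  37.2]), array([84.6, 84.1]), 1.495)
tile scene 12 (array([614.4,  37.5]), array([86.2, 85.4]), 1.499)
strip scene (array([499.8, 290.4]), array([ 50.7, 151.7]), -0.157)
```

View pics/s12c.png

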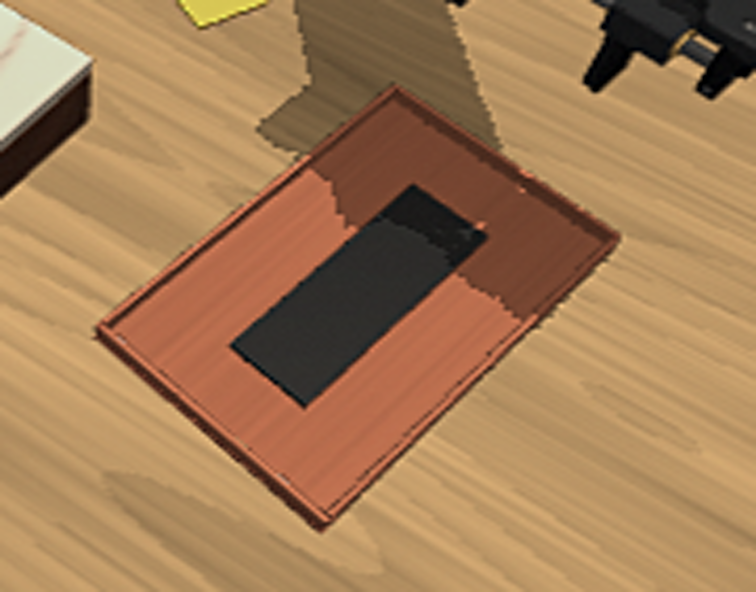

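The strip lies flat in the middle of the tray and the tile hasn't moved. I'm handing the job in.

```bash
python3 -c "
from station import arm
print(arm.close_job())"
```

```text
the job is handed in; nothing more can be done
None
```

The slate strip now lies flat on the bottom of the copper tray, and the job is handed in at about 15 s of the 67 s allowed. I pushed it from its far end until about 47 mm stood out over the front edge. I then gripped that part across its width, carried it over, lowered it to a few millimetres above the tray floor, let go and went straight up.

**Last checks:**
- **Strip:** the final scene picture measures it as 51 × 152 mm, centred at (0.500, 0.290) m with yaw -0.157. The tray centre measures about (0.50, 0.29) m with yaw -0.16. The size fits a strip lying flat at floor height.
- **Square slate:** it is where it started, to within 0.5 mm in both the top and scene views.
- **Robot:** it is clear of everything, and the forces shown after each move stayed within about 2 N.

**What disagreed:**
- **Overhang:** the readings ranged from 45 to 50 mm between views. All are close to a third of the strip's length.
- **Tray centre:** the views differed by about 7 mm, so I centred the strip on the wrist view just before lowering.
- **Square slate mask:** one reading came out at 64 × 51 mm because shine broke the colour mask. A looser threshold gave the right 85 mm size and the unchanged position.

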